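# Hold the storage carousel's inching key turned

### The arm

A 6-joint arm with a two-finger parallel gripper is mounted at the origin on the work surface. World frame = base frame: x ahead of the robot, y to its left, z up, the work surface at z = 0. Lengths are in m, angles in rad, forces in N, time in s.
With the tool pointing down it reaches from about 0.3 to 0.775 m from the base axis. Payload 14.6 kg.
Tool frame: the origin (TCP) lies on the centre line of the jaws, within the pads' length; the fingertips stand 14 mm ahead of it and the grasp point (between the pads) lies 5 mm behind it; z points along the fingers, x is the direction in which the jaws open and shut, and the axes are right-handed (so a half turn about z gives the same grasp; the last joint's range is limited). The gripper opens to 94 mm and grips with 3 to 60 N. Pads are 16 mm wide; open, the fingers measure 119 mm over their backs; the gripper's body (75 mm by 177 mm) begins 78 mm behind the grasp point.
Start: joints at [-1.255, 0.3, 1.521, -0, 1.321, -0.067], TCP at [0.205, -0.51, 0.219] pointing down, gripper open.
Joint ranges: [-3.03, 3.03], [-0.79, 2.21], [0.23, 2.52], [-1.04, 4.18], [0, 3.07], [-2.55, 2.55]. Speed limits (rad/s): [2.22, 2.22, 2.57, 3.14, 3.14, 3.14].

### API

Orientations are given as a unit quaternion [w, x, y, z].
In Python, from rig import ctrl gives the robot as it stands.
- The arm moves only by the shell command python3 -m creep 'ROWS' [OPENING]. ROWS is JSON, a list of rows, each an object of numbers: "tx", "ty", "tz": the shift along the tool's x, y, z in mm; "twist": the turn about the tool's z in rad. In form: [{"tx": .., "ty": .., "tz": .., "twist": ..}, ...]. A call has 1 to 10 rows; each row shifts and turns the pose as measured when the row begins, along the tool's axes as they then stand; what a row does not reach is not made up. A row lasts 1/12 s, in which the tool goes at most 41.7 mm and 7.16 degrees, less where a joint would pass 70% of its speed; a pose out of reach is approached as far as the arm can. A call with a gripper value outside its range is refused whole. OPENING is the opening, from 0 (shut) to 1 (fully open), set as the call begins (- or left out, the last holds). The fingers move at their own pace and stop on an object; the grip force is fixed at half the most. Time passes only in rows, so rows that do not move let the fingers close. It gives the time, the measured TCP pose, the force and the opening at its end, in the units of the state.
- ctrl.get_state(): the state, without advancing time (a new reading comes with each control period).
- ctrl.capture(name): name is "scene" or "side" or "wrist"; returns a dict with "img" (480x640x3 uint8, red, green, blue), "mtx" (3x3 intrinsics, pixels), "k1" (the pictures are not rectified: a ray, as slopes to the right and down, at radius r is drawn at 1 + k1 r^2 times it, then the intrinsics apply), "xyz" and "orientation" of the camera in the world; the wrist camera has in their place "tool_from_camera" (4x4, takes a point from camera to tool coordinates, whose origin is the TCP and whose axes are the tool frame's). Camera axes: x right, y up, looking along -z (the intrinsics and any distortion apply to the point x, -y, -z); pixel columns grow to the right and rows downward; lengths in m; the calibration is good to about 2 mm. A picture is of the moment at which its call begins: read the wrist's pose just before it. There is no depth.
- ctrl.hand_in(): hands the job in, once; it reports no verdict.
Trained networks look in the newest picture that a camera, given by its name, has taken for a name from the list of things; names that differ only in an ending like _2 or _b are one class to them, and where a whole thing is asked for, a point or a joint stands for the part that bears it (a point fixed in the world has none). Each returns a list of dicts, best first, with "p" (0 to 1); they miss things now and then, are a little off and sometimes report something else, mostly with a low value. They report only what shows in the picture. A call takes as long as a camera call.
- ctrl.regions_of(camera, query): "region" (480x640 bool, what is visible of it) and "xy" ([column, row] in pixels, amid what is visible of it).
- ctrl.tip_of(camera, query): "xy" ([column, row] in pixels: a listed point, or the origin of a listed thing).
The state is a dict: "time_s": time; "qpos": joint angles; "dq": joint speeds; "effort": joint torques, N m; "tool_pos": TCP position; "tool_rot": TCP orientation; "force": force on the tool from outside, world axes, zero at the start; "moment": the same for the moment, N m; "width": opening from 0.0 (shut) to 1.0 (fully open).
Only numpy, scipy, OpenCV 4.12 (cv2) and the standard library are available. Lean on these libraries where they do the work, as an engineer would, in place of code of your own. Each camera call takes 0.05 s, during which the arm holds its last target. There are 200 camera calls.

### The job

Someone has left a bin of bearing rollers standing on the carousel's control box, over the key switch: lift it off and set it upright on the bench with its rollers still in it. Take the key with the rectangular bow from the key block, push it fully home in the key switch (its tumblers are sticky, so press lightly and wiggle the key until it drops in), and only then turn it a quarter turn clockwise to its stop. The carousel runs only while the key is held against its spring, so finish with the key still gripped, fully home and turned; leave the other two keys, the bearing on the bench and the emergency stop alone.

Things in the scene. Friction and masses are not known exactly. Their poses are not given: they have to be found in the camera images.
- control_box: Grey steel box fixed to the bench, 110 mm (its x) by 240 mm (its y) by 70 mm high; origin under its centre. On its cover, along its y: the key switch at +70 mm, two flush push buttons (6 mm high) at -4 and -42 mm, the red mushroom emergency stop at -88 mm (40 mm across, top 37 mm above the cover). At least 120 mm of bench in front of it (its -x side, towards the robot) is free.
- keyway (a point): Centre of the face of the key switch's round steel plug, 73.5 mm above the bench (plug 20 mm across, in a bezel ring 30 mm across and 3.5 mm high). It turns with the plug: z up, x along the keyway, which is 11 by 4.2 mm, straight down, with a 1.2 mm chamfer at its mouth. The key enters either way round (half a turn makes no difference).
- key_end (a point): Point fixed in the box on the key switch's axis, 26 mm below its face: where the tip of the blade ends when home. Above it are two sticky tumbler discs, tops 8.5 and 16.5 mm under the face, with keyways like the plug's but unchamfered, 0.3 to 0.6 rad out of line with the plug at rest, the upper clockwise, the lower anticlockwise. A key that meets one stops some 15 to 17 or 8 to 9 mm short of home.
- key_front (a point): Point fixed in the box on the face's axis, at the height of the face. To pass a tumbler: press lightly (3 to 6 N; pushing hard only jams it) and turn the key slowly to and fro, up to 0.7 rad to either side; it drops in when within about 0.17 rad of the disc's own angle. The discs stay where they are left and then turn with the key.
- key_switch (a joint): Angle of the key switch's plug, rad, growing clockwise seen from above; near 0 at rest, the keyway then along the box's x. It rocks back to -0.75 and stops at a quarter turn, 1.57. A spring drives it back towards 0 from either side; with the tumblers it takes up to 0.15 Nm. The key has 0.12 rad of rotary play, and gives under load: the hand turns some 0.3 rad further than the plug.
- bin_mid (a point): Middle (half-way up) of the grey plastic stacking bin, 58 mm (its x) by 92 mm (its y) by 52 mm high, z up, walls 3 mm, open on top, the wall at its -y end only 32 mm high. Its underside is hollow (8 mm deep) and stands over the key switch at the start. With its rollers 0.22 to 0.32 kg. Standing on the bench this point is 26 mm up.
- bin: The same bin: origin in the middle of its underside.
- roller0_center (a point): Centre of a plain steel roller, 22 mm across and 18 mm high, standing in the bin (three alike).
- roller1_center (a point): Centre of the second roller.
- roller2_center (a point): Centre of the third roller.
- key_grip (a point): Centre of the bow (head) of the key to use: rectangular, 30 mm wide (x), 10 mm thick (y), 34 mm high (z, up, away from the blade). Below: a shoulder 18 by 7 mm, 8 mm high, its underside 25 mm below this point and on the plug's face when home; then the blade, 10 mm wide (x), 3 mm thick, 26 mm long, its tip reduced to 9.4 by 2.6 mm. It stands blade down in the key block.
- key: The same key: origin in the middle of the underside of its shoulder, 25 mm below the bow's centre.
- key_block: Wooden key block fixed to the bench, 44 mm (its x) by 152 mm (its y) by 34 mm high; origin under its centre. Three slots in a row along its y, 48 mm apart, each holding an upright key with its blade 26 mm deep and its bow in the plane of the row.
- round_key_mid (a point): Centre of the bow of another key, with a round bow 27 mm across and 10 mm thick: leave it in its slot.
- trefoil_key_mid (a point): Middle of the bow of a third key, with a three-lobed bow 30 mm wide and 10 mm thick: leave it in its slot.
- bearing: Steel ball bearing lying flat on the bench beyond the gap between control box and key block, 62 mm across, 16 mm high: leave it alone. Origin in the middle of its underside.
- estop (a joint): Travel of the emergency stop's red mushroom, m: 0 out, 0.006 pressed.

How it is judged:
On the way, in this order (a step that is already met when the one before it is completed fails the run):
1. the bin stands upright on the bench, let go (height (world z) of bin_mid below 0.032 m and angle between bin_mid's own z axis and vertical below 0.1 rad and contact force between the fingers and bin below 0.2 N and linear speed of bin below 0.03 m/s), for 0.2 s.
2. the key is fully home in the key switch, not yet turned (z of key_grip in the frame of keyway below 0.0275 m and horizontal distance between key_grip and keyway below 0.004 m and angle between key_grip's own z axis and vertical below 0.12 rad and value of joint key_switch below 0.7 rad), for 0.1 s.
3. the key, still home, is turned a quarter turn clockwise (z of key_grip in the frame of keyway below 0.0275 m and horizontal distance between key_grip and keyway below 0.004 m and angle between key_grip's own z axis and vertical below 0.12 rad and value of joint key_switch above 1.35 rad), for 0.2 s.
At the end, for the whole second after the job is handed in: Key home (shoulder within 2.5 mm of the plug's face, 4 mm of its axis, tilt under 0.12 rad), key switch over 1.35 rad, fingers gripping the key with over 2 N; bin at rest, let go, on the bench (middle under 32 mm, tilt under 0.1 rad), the rollers' centres between its walls and below its rim (all of step 1 and all of step 3 and contact force between the fingers and key above 2 N and x of roller0_center in the frame of bin_mid between -0.025 and 0.025 m and y of roller0_center in the frame of bin_mid between -0.043 and 0.043 m and z of each of roller0_center, roller1_center, roller2_center in the frame of bin_mid below 0.02 m and x of roller1_center in the frame of bin_mid between -0.025 and 0.025 m and y of roller1_center in the frame of bin_mid between -0.043 and 0.043 m and x of roller2_center in the frame of bin_mid between -0.025 and 0.025 m and y of roller2_center in the frame of bin_mid between -0.043 and 0.043 m); the arm keeps its last pose, push and grip.
It fails at once if another key is taken or moved by over 15 mm (distance of any of round_key_mid, trefoil_key_mid from where it was at the start of the episode above 0.015 m).
It fails at once if the bearing is moved by over 30 mm (distance of bearing from where it was at the start of the episode above 0.03 m).
It fails at once if the emergency stop is pressed (value of joint estop above 0.004 m).
It also fails if it takes over 72 s, if anything falls off the work surface, if the arm or the gripper's body presses on something with over 40 N, if the wrist force passes 120 N, or if a joint passes its speed limit or range.

## Working session

There is one attempt and no reset: what is moved stays moved. The work goes in short steps, Python scripts to look and compute and a shell command to move; the robot and the scene stay as the last step left them, time stands still between calls to the robot, and variables do not carry over. Pictures are saved under pics/ and viewed, about 8 in all and at most 12, crops included, and the job is handed in when it is done.

```bash
ls; mkdir -p pics
cat > h.py <<'E'
import numpy as np, cv2
from scipy.spatial.transform import Rotation as R
from rig import ctrl
def rot(q): return R.from_quat([q[1],q[2],q[3],q[0]]).as_matrix()
def tool():
    s=ctrl.get_state(); return rot(s['tool_rot']),np.array(s['tool_pos']),s
class Cam:
    def __init__(c,name):
        Rt,p,_=tool(); c.name=name; d=ctrl.capture(name); c.img=np.array(d['img']); c.K=np.array(d['mtx']); c.k1=d['k1']
        if 'tool_from_camera' in d:
            T=np.array(d['tool_from_camera']); c.R=Rt@T[:3,:3]; c.t=Rt@T[:3,3]+p
        else: c.R=rot(d['orientation']); c.t=np.array(d['xyz'])
    def ray(c,xy):
        x=np.linalg.inv(c.K)@[xy[0],xy[1],1]; rd=np.hypot(x[0],x[1]); r=rd
        for _ in range(30): r=rd/(1+c.k1*r*r)
        s=r/rd if rd>0 else 1
        return c.R@np.array([x[0]*s,-x[1]*s,-1])
    def at(c,xy,z):
        d=c.ray(xy); return c.t+d*(z-c.t[2])/d[2]
    def proj(c,P):
        v=c.R.T@(np.array(P)-c.t); a,b=v[0]/-v[2],-v[1]/-v[2]; f=1+c.k1*(a*a+b*b)
        return (c.K@[a*f,b*f,1])[:2]
    def save(c,f): cv2.imwrite('pics/'+f,c.img[:,:,::-1])
def tri(cs):
    A=np.zeros((3,3));b=np.zeros(3)
    for c,xy in cs:
        d=c.ray(xy);d/=np.linalg.norm(d);M=np.eye(3)-np.outer(d,d);A+=M;b+=M@c.t
    P=np.linalg.solve(A,b); return P,[np.round(c.proj(P)-xy,1) for c,xy in cs]
E
python3 - <<'E'
from h import *
np.set_printoptions(precision=4,suppress=True)
R0,p,s=tool(); print(s); print(R0)
cs={}
for n in ['scene','side']:
    c=Cam(n);c.save(n+'0.png');cs[n]=c;print(n,c.t,c.K[0,0],c.k1)
for q in ['control_box','bin_mid','bin','key_grip','key','key_block','round_key_mid','trefoil_key_mid','bearing','keyway','key_front','roller0_center','estop']:
    l=[]
    for n in cs:
        try: r=ctrl.tip_of(n,q)
        except Exception as e: print(q,e); r=[]
        print(q,n,[(np.round(a['xy'],1),round(a['p'],2)) for a in r[:3]])
        if r:l.append((cs[n],r[0]['xy']))
    if len(l)==2: print('   ',*tri(l))
E
```

```text
pics
{'time_s': 0.0, 'qpos': array([-1.2546,  0.3005,  1.5216,  0.    ,  1.3206, -0.0666]), 'dq': array([ 0.0007,  0.0002,  0.0005, -0.0016, -0.0005,  0.0005]), 'effort': array([ -0.0035, -53.1819, -35.2742,   0.0707,   0.0244,  -0.0001]), 'tool_pos': array([ 0.2053, -0.51  ,  0.2189]), 'tool_rot': array([-0.0004,  0.8287, -0.5597, -0.0005]), 'force': array([-0.5949, -0.3355, -0.1307]), 'moment': array([-0.0256, -0.0166, -0.0065]), 'width': 1.002121217802769}
[[ 0.3735 -0.9276 -0.0004]
 [-0.9276 -0.3735  0.0011]
 [-0.0011 -0.0001 -1.    ]]
scene [1.1699 0.0218 0.6926] 569.1376221197081 -0.07191905331279826
side [ 0.3593 -0.6869  0.7676] 546.9994250751957 -0.03731102608006595
control_box scene [(array([228.3, 269.4]), 0.8)]
control_box side [(array([346.8, 328.7]), 0.73)]
    [ 0.6206 -0.1596 -0.0018] [array([ 0.5, -0.4]), array([0.5, 0.3])]
bin_mid scene []
bin_mid side [(array([340.1, 269.2]), 0.56)]
bin scene [(array([265.2, 233. ]), 0.74)]
bin side [(array([335.6, 274.4]), 0.71), (array([300.4, 184.2]), 0.56)]
    [ 0.6171 -0.1     0.0819] [array([-1.5,  1.3]), array([-1.3, -1. ])
[... 1209 characters left out ...]

key_front scene []
key_front side [(array([336.5, 272. ]), 0.71)]
roller0_center scene [(array([250., 233.]), 0.59)]
roller0_center side [(array([341.6, 275.9]), 0.7), (array([335.6, 273.9]), 0.55), (array([336. , 268.5]), 0.17)]
    [ 0.6237 -0.1178  0.0904] [array([ 0.4, -0.3]), array([0.4, 0.3])]
estop it knows: bearing, bin, bin_mid, control_box, key, key_block, key_end, key_front, key_grip, keyway, roller0_center, roller1_center, roller2_center, round_key_mid, trefoil_key_mid
estop scene []
estop it knows: bearing, bin, bin_mid, control_box, key, key_block, key_end, key_front, key_grip, keyway, roller0_center, roller1_center, roller2_center, round_key_mid, trefoil_key_mid
estop side []
```

View pics/scene0.png

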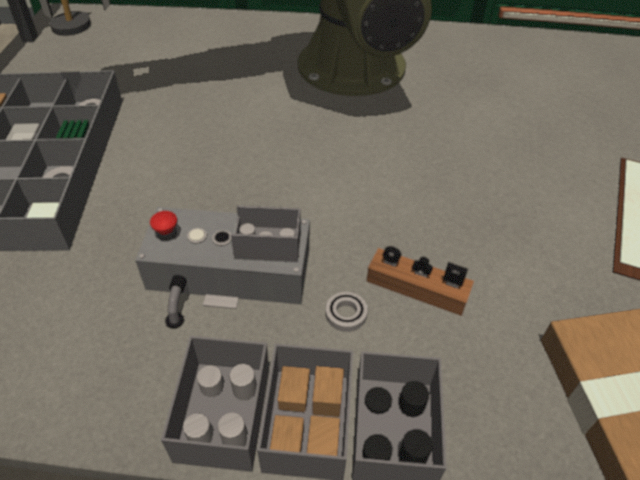

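View pics/side0.png

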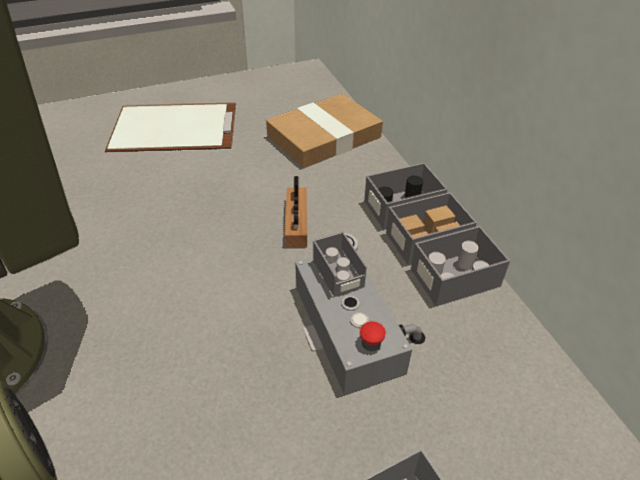

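The scene picture shows the bin at (267,235) over the switch, the e-stop at (164,222), and the keys at (391,256) round, (423,268) trefoil and (455,276) rectangular. The side view agrees. Next I work out the yaws from the visible edges.

```bash
cat > o.py <<'E'
from h import *
np.set_printoptions(precision=4,suppress=True)
E
python3 - <<'E'
from o import *
a=Cam('scene');b=Cam('side')
def y(p,q): d=q-p; return np.arctan2(-d[0],d[1]),np.linalg.norm(d)
print('box edge scene',y(a.at((139,258),.07),a.at((304,273),.07)))
print('box edge side',y(b.at((345,363),.07),b.at((297,262),.07)))
print('block scene', y(a.at((369,274),.034)+0,a.at((466,294),.034)), )
print('keys scene',y(a.at((390.7,256.2),.059),a.at((454.7,277.1),.059)))
print('bin scene far rim', y(a.at((236,231),.122),a.at((297,234),.122)))
for c,n in((a,'scene'),(b,'side')):
    for q in('bin','control_box'):
        r=ctrl.regions_of(n,q)
        for k in r[:2]:
            m=k['region'].astype(np.uint8); ys,xs=np.nonzero(m); print(n,q,round(k['p'],2),k['xy'],xs.min(),xs.max(),ys.min(),ys.max(),m.sum())
E
```

```text
box edge scene (np.float64(-0.00999706100420104), np.float64(0.23893289953989863))
box edge side (np.float64(-0.005536062054301618), np.float64(0.22452859526828814))
block scene (np.float64(-0.15938889453549343), np.float64(0.14331152377926729))
keys scene (np.float64(-0.3151143405582046), np.float64(0.09636836492667755))
bin scene far rim (np.float64(0.03827888343448706), np.float64(0.08382024242057506))
scene bin 0.85 [267.9, 234.2] 232 299 206 262 3139
scene control_box 0.94 [205.1, 264.2] 136 308 207 328 11542
side bin 0.89 [333.6, 262.8] 312 365 232 296 2050
side control_box 0.93 [352.5, 332.0] 295 423 258 393 9108
```

```bash
python3 -m creep '[{"twist":-0.12,"tz":-4},{"twist":-0.12,"tz":-4},{"twist":-0.12,"tz":-4},{"twist":-0.12,"tz":-4},{"twist":-0.12,"tz":-4},{"twist":-0.12,"tz":-4},{"twist":-0.12,"tz":-4},{"twist":-0.12},{"twist":-0.12},{"twist":-0.12}]' 1
python3 -m creep '[{"tx":27,"ty":-28},{"tx":27,"ty":-28},{"tx":27,"ty":-28},{"tx":27,"ty":-28},{"tx":27,"ty":-28},{"tx":27,"ty":-28},{"tx":27,"ty":-28},{"tx":27,"ty":-28},{"tx":27,"ty":-28},{"tx":27,"ty":-28}]'
```

```text
schema error: expected keys tx, ty, tz, twist
schema error: expected keys tx, ty, tz, twist
```

```bash
python3 -m creep '[{"tx":0,"ty":0,"twist":-0.12,"tz":-4},{"tx":0,"ty":0,"twist":-0.12,"tz":-4},{"tx":0,"ty":0,"twist":-0.12,"tz":-4},{"tx":0,"ty":0,"twist":-0.12,"tz":-4},{"tx":0,"ty":0,"twist":-0.12,"tz":-4},{"tx":0,"ty":0,"twist":-0.12,"tz":-4},{"tx":0,"ty":0,"twist":-0.12,"tz":-4},{"tx":0,"ty":0,"twist":-0.12,"tz":0},{"tx":0,"ty":0,"twist":-0.12,"tz":0},{"tx":0,"ty":0,"twist":-0.12,"tz":0}]' 1
python3 -m creep '[{"tx":27,"ty":-28,"tz":0,"twist":0},{"tx":27,"ty":-28,"tz":0,"twist":0},{"tx":27,"ty":-28,"tz":0,"twist":0},{"tx":27,"ty":-28,"tz":0,"twist":0},{"tx":27,"ty":-28,"tz":0,"twist":0},{"tx":27,"ty":-28,"tz":0,"twist":0}]'
```

```text
time_s: 2.43
tool_pos: [0.2054, -0.5101, 0.2488]
tool_rot: [-0.0, 1.0, 0.028, -0.0]
force: [-0.2, 0.5, 0.2]
width: 0.999
time_s: 2.93
tool_pos: [0.3568, -0.3291, 0.2479]
tool_rot: [0.0, 1.0, 0.03, -0.0]
force: [0.5, -0.2, -0.5]
width: 0.999
```

```bash
python3 -m creep '[{"tx":24,"ty":-25,"tz":0,"twist":0.006},{"tx":24,"ty":-25,"tz":0,"twist":0.006},{"tx":24,"ty":-25,"tz":0,"twist":0.006},{"tx":24,"ty":-25,"tz":0,"twist":0.006},{"tx":24,"ty":-25,"tz":0,"twist":0.006},{"tx":24,"ty":-25,"tz":0,"twist":0.006},{"tx":24,"ty":-25,"tz":0,"twist":0.006},{"tx":24,"ty":-25,"tz":0,"twist":0.006},{"tx":24,"ty":-25,"tz":0,"twist":0.006},{"tx":0,"ty":0,"tz":0,"twist":0}]'
python3 - <<'E'
from o import *
c=Cam('wrist');c.save('w1.png');print(tool()[1],c.t,c.R)
for q,z in(('bin_mid',.097),('bin',.07),('control_box',0),('roller0_center',.09)):
    print(q,[(np.round(r['xy'],1),round(r['p'],2),c.at(r['xy'],z)) for r in ctrl.tip_of('wrist',q)[:3]])
E
```

```text
time_s: 3.77
tool_pos: [0.5755, -0.0771, 0.249]
tool_rot: [0.0, 1.0, 0.004, 0.001]
force: [-1.0, -0.5, -1.0]
width: 1.0
[ 0.5743 -0.0788  0.249 ] [ 0.5754 -0.01    0.4144] [[ 1.     -0.007  -0.0034]
 [ 0.0076  0.9729  0.231 ]
 [ 0.0017 -0.231   0.973 ]]
bin_mid [(array([375.8, 251.6]), 0.82, array([ 0.6275, -0.091 ,  0.097 ]))]
bin [(array([369.8, 243.9]), 0.82, array([ 0.6259, -0.0904,  0.07  ]))]
control_box [(array([356.9, 286.9]), 0.57, array([ 0.6232, -0.1585,  0.    ]))]
roller0_center [(array([382.8, 253.9]), 0.66, array([ 0.6351, -0.0949,  0.09  ]))]
```

View pics/w1.png

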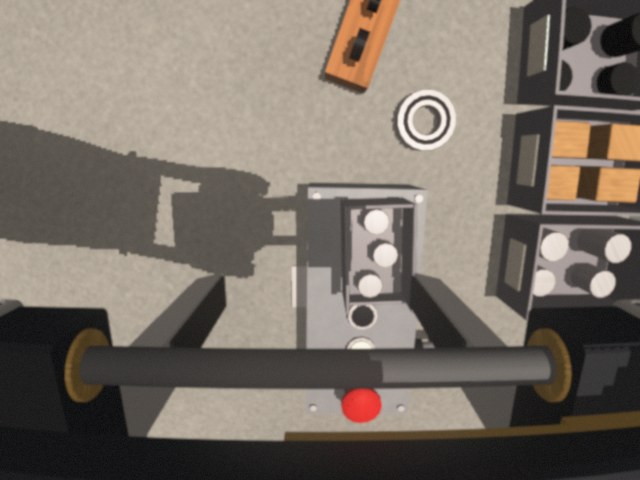

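The wrist view shows the bin rim at about (343,202)–(414,204)–(412,302), with three rollers inside. The bin is nearly aligned with the box, and its low wall faces the buttons.

Run:
```python
from o import *
c=Cam('wrist')
P=[c.at(p,.122)[:2] for p in((343,202),(414,204),(412,300))]+[c.at(p,.07)[:2] for p in((308,188),(426,190))]
print(P)
cs=[(c,ctrl.tip_of('wrist','bin_mid')[0]['xy'])]
s=Cam('side');r=ctrl.tip_of('side','bin_mid')
if r: cs.append((s,r[0]['xy'])); print(tri(cs))
r=ctrl.regions_of('wrist','bin')
m=r[0]['region'].astype(np.uint8); print(cv2.minAreaRect(cv2.findNonZero(m)))
```

```text
[array([ 0.5932, -0.0501]), array([ 0.6494, -0.0513]), array([ 0.6528, -0.1321]), array([ 0.5646, -0.0436]), array([ 0.6734, -0.0447])]
(array([ 0.6275, -0.0934,  0.1024]), [array([1.5, 0.4]), array([-0.8,  0.2])])
((382.0, 249.5), (117.0, 78.0), 90.0)
```

```bash
python3 -m creep '[{"tx":16,"ty":5,"tz":0,"twist":-0.02},{"tx":16,"ty":5,"tz":20,"twist":0},{"tx":17,"ty":5,"tz":20,"twist":0},{"tx":0,"ty":0,"tz":20,"twist":0},{"tx":0,"ty":0,"tz":20,"twist":0},{"tx":0,"ty":0,"tz":20,"twist":0},{"tx":0,"ty":0,"tz":0,"twist":0}]' 1
```

```text
time_s: 4.85
tool_pos: [0.6246, -0.0998, 0.1487]
tool_rot: [0.002, 1.0, 0.011, 0.004]
force: [-0.6, 0.5, -1.2]
width: 1.002
```

```bash
python3 -m creep '[{"tx":-1,"ty":-4,"tz":14,"twist":0},{"tx":0,"ty":-4,"tz":14,"twist":0},{"tx":0,"ty":0,"tz":14,"twist":0},{"tx":0,"ty":0,"tz":12,"twist":0},{"tx":0,"ty":0,"tz":0,"twist":0}]' 1
python3 -m creep '[{"tx":0,"ty":0,"tz":0,"twist":0},{"tx":0,"ty":0,"tz":0,"twist":0},{"tx":0,"ty":0,"tz":0,"twist":0},{"tx":0,"ty":0,"tz":0,"twist":0},{"tx":0,"ty":0,"tz":0,"twist":0},{"tx":0,"ty":0,"tz":0,"twist":0}]' 0.4
```

```text
time_s: 5.27
tool_pos: [0.6247, -0.0933, 0.0973]
tool_rot: [0.002, 1.0, 0.01, 0.006]
force: [0.2, 0.4, -0.3]
width: 1.001
time_s: 5.77
tool_pos: [0.6264, -0.0942, 0.1023]
tool_rot: [0.003, 1.0, 0.009, 0.009]
force: [-0.2, 0.6, -2.3]
width: 0.616
```

```bash
python3 -m creep '[{"tx":0,"ty":0,"tz":-10,"twist":0},{"tx":0,"ty":0,"tz":-15,"twist":0},{"tx":0,"ty":0,"tz":-20,"twist":0},{"tx":0,"ty":0,"tz":-20,"twist":0},{"tx":-12,"ty":0,"tz":-10,"twist":0},{"tx":-20,"ty":0,"tz":0,"twist":0},{"tx":-20,"ty":0,"tz":0,"twist":0},{"tx":0,"ty":0,"tz":0,"twist":0}]' 0.3
python3 - <<'E'
from o import *
c=Cam('side');c.save('s2.png');print(tool())
E
```

```text
time_s: 6.43
tool_pos: [0.5702, -0.0944, 0.1829]
tool_rot: [0.002, 1.0, 0.01, 0.007]
force: [0.2, -0.0, -3.3]
width: 0.621
(array([[ 0.9997,  0.0195,  0.016 ],
       [ 0.0195, -0.9998, -0.0047],
       [ 0.0159,  0.005 , -0.9999]]), array([ 0.5715, -0.0944,  0.1832]), {'time_s': 6.4833, 'qpos': array([-0.2264,  0.3859,  1.4923, -0.0011,  1.2468, -0.2455]), 'dq': array([ 0.0064,  0.0415, -0.0517,  0.001 , -0.0028,  0.0063]), 'effort': array([ -0.3152, -59.1116, -33.0998,   0.0256,  -0.0532,  -0.096 ]), 'tool_pos': array([ 0.5715, -0.0944,  0.1832]), 'tool_rot': array([0.0024, 0.9999, 0.0097, 0.008 ]), 'force': array([ 0.3816, -0.7479, -1.9278]), 'moment': array([-0.039 , -0.0749, -0.0337]), 'width': 0.6197225268395307})
```

View pics/s2.png

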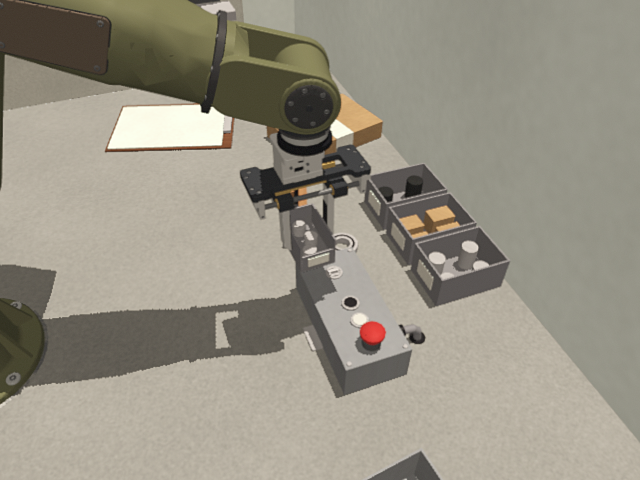

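The bin hangs level with its rollers at (307,238), and the key switch is uncovered at (333,271). Next I carry the bin back towards the robot and lower it.

```bash
python3 -m creep '[{"tx":-15,"ty":0,"tz":0,"twist":0},{"tx":-22,"ty":0,"tz":0,"twist":0},{"tx":-22,"ty":0,"tz":0,"twist":0},{"tx":-22,"ty":0,"tz":0,"twist":0},{"tx":-22,"ty":0,"tz":0,"twist":0},{"tx":-20,"ty":0,"tz":0,"twist":0},{"tx":-12,"ty":0,"tz":5,"twist":0},{"tx":-2,"ty":0,"tz":16,"twist":0},{"tx":0,"ty":0,"tz":20,"twist":0},{"tx":0,"ty":0,"tz":20,"twist":0}]'
python3 -m creep '[{"tx":0,"ty":0,"tz":20,"twist":0},{"tx":0,"ty":0,"tz":20,"twist":0},{"tx":0,"ty":0,"tz":16,"twist":0},{"tx":0,"ty":0,"tz":8,"twist":0},{"tx":0,"ty":0,"tz":5,"twist":0},{"tx":0,"ty":0,"tz":0,"twist":0}]'
```

```text
time_s: 7.32
tool_pos: [0.4366, -0.0981, 0.1252]
tool_rot: [0.004, 1.0, 0.01, 0.013]
force: [0.6, 0.2, -3.1]
width: 0.618
time_s: 7.82
tool_pos: [0.441, -0.0988, 0.0522]
tool_rot: [0.004, 1.0, 0.01, 0.012]
force: [0.1, -0.6, -3.2]
width: 0.617
```

```bash
python3 -m creep '[{"tx":0,"ty":0,"tz":7,"twist":0},{"tx":0,"ty":0,"tz":5,"twist":0},{"tx":0,"ty":0,"tz":4,"twist":0},{"tx":0,"ty":0,"tz":0,"twist":0}]'
```

```text
time_s: 8.15
tool_pos: [0.4433, -0.0994, 0.037]
tool_rot: [0.004, 1.0, 0.01, 0.014]
force: [-0.4, -0.2, -2.3]
width: 0.619
```

```bash
python3 -m creep '[{"tx":0,"ty":0,"tz":4,"twist":0},{"tx":0,"ty":0,"tz":2,"twist":0}]'
```

```text
time_s: 8.32
tool_pos: [0.4441, -0.0997, 0.032]
tool_rot: [0.004, 1.0, 0.01, 0.015]
force: [-11.3, 1.6, 29.5]
width: 0.621
```

```bash
python3 -m creep '[{"tx":0,"ty":0,"tz":0,"twist":0},{"tx":0,"ty":0,"tz":0,"twist":0},{"tx":0,"ty":0,"tz":0,"twist":0},{"tx":0,"ty":0,"tz":0,"twist":0},{"tx":0,"ty":0,"tz":0,"twist":0}]' 1
python3 -m creep '[{"tx":0,"ty":0,"tz":-10,"twist":0},{"tx":0,"ty":0,"tz":-20,"twist":0},{"tx":0,"ty":0,"tz":-35,"twist":0},{"tx":0,"ty":0,"tz":-35,"twist":0},{"tx":0,"ty":0,"tz":-35,"twist":0},{"tx":0,"ty":0,"tz":-20,"twist":0},{"tx":0,"ty":0,"tz":0,"twist":0}]'
python3 - <<'E'
from o import *
cs=[]
for n in('side','scene','wrist'):
    c=Cam(n)
    if n=='wrist':c.save('w3.png')
    for q,z in(('bin_mid',.026),('keyway',.0735),('key_front',.0735),('control_box',0)):
        print(n,q,[(np.round(r['xy'],1),round(r['p'],2),c.at(r['xy'],z)) for r in ctrl.tip_of(n,q)[:2]])
print(tool()[1])
E
```

```text
time_s: 8.73
tool_pos: [0.4452, -0.1001, 0.0331]
tool_rot: [0.005, 1.0, 0.01, 0.016]
force: [-0.1, -1.3, 0.7]
width: 0.939
time_s: 9.32
tool_pos: [0.4382, -0.098, 0.1981]
tool_rot: [0.005, 1.0, 0.01, 0.015]
force: [-0.2, 0.5, 0.4]
width: 0.999
side bin_mid [(array([240. , 320.2]), 0.64, array([ 0.4465, -0.0984,  0.026 ]))]
side keyway [(array([333.6, 269.8]), 0.59, array([ 0.6223, -0.0846,  0.0735]))]
side key_front [(array([333.2, 272.6]), 0.74, array([ 0.6192, -0.0905,  0.0735]))]
side control_box [(array([343.2, 329.1]), 0.73, array([ 0.6132, -0.1585, -0.    ]))]
scene bin_mid [(array([280.2, 187.1]), 0.6, array([ 0.4543, -0.1001,  0.026 ]))]
scene keyway [(array([270.5, 239.1]), 0.46, array([ 0.618 , -0.0902,  0.0735])), (array([420.7, 268.4]), 0.39, array([0.651 , 0.1282, 0.0735]))]
scene key_front [(array([270.4, 241.9]), 0.72, array([ 0.6235, -0.0896,  0.0735]))]
scene control_box [(array([224.5, 268.3]), 0.69, array([ 0.6213, -0.1662, -0.    ]))]
wrist bin_mid [(array([321.8, 232.4]), 0.94, array([ 0.445 , -0.0986,  0.026 ]))]
wrist keyway [(array([540.6, 236.3]), 0.97, array([ 0.6211, -0.0889,  0.0735]))]
wrist key_front [(array([541.3, 235.8]), 0.8, array([ 0.6217, -0.0885,  0.0735])), (array([542.3, 235.7]), 0.29, array([ 0.6225, -0.0884,  0.0735]))]
wrist control_box [(array([490.6, 288.5]), 0.97, array([ 0.6235, -0.1608,  0.    ]))]
[ 0.437  -0.0977  0.1932]
```

View pics/w3.png

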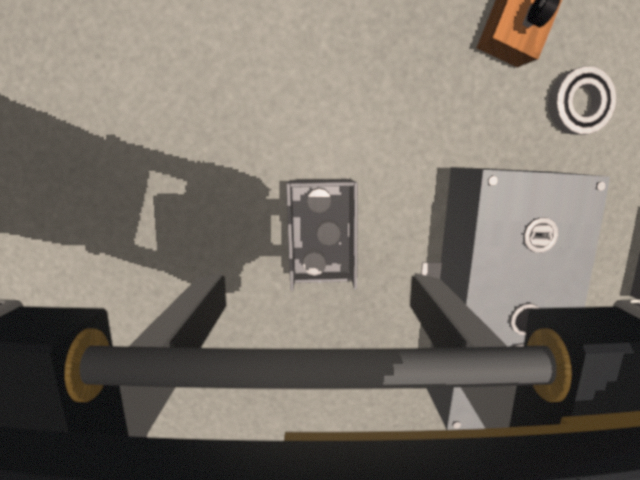

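The picture shows the bin standing at (322,232) with three rollers in it and the switch's keyway at (541,236). Next I go over the key block.

```bash
python3 -m creep '[{"tx":20,"ty":-27,"tz":-5,"twist":0},{"tx":20,"ty":-27,"tz":-5,"twist":0},{"tx":20,"ty":-27,"tz":-5,"twist":0},{"tx":20,"ty":-27,"tz":-5,"twist":0},{"tx":20,"ty":-27,"tz":-5,"twist":0},{"tx":20,"ty":-27,"tz":0,"twist":0},{"tx":20,"ty":-27,"tz":0,"twist":0},{"tx":20,"ty":-27,"tz":0,"twist":0},{"tx":20,"ty":-27,"tz":0,"twist":0},{"tx":15,"ty":-20,"tz":0,"twist":0}]'
python3 -m creep '[{"tx":0,"ty":0,"tz":0,"twist":0.1},{"tx":0,"ty":0,"tz":0,"twist":0.1},{"tx":0,"ty":0,"tz":0,"twist":0.1},{"tx":0,"ty":0,"tz":0,"twist":0},{"tx":0,"ty":0,"tz":0,"twist":0}]'
python3 - <<'E'
from o import *
c=Cam('wrist');c.save('w4.png')
for q,z in(('key_grip',.059),('key',.034),('trefoil_key_mid',.059),('round_key_mid',.059),('key_block',0)):
    print(q,[(np.round(r['xy'],1),round(r['p'],2),c.at(r['xy'],z)) for r in ctrl.tip_of('wrist',q)[:2]])
R0,p,_=tool();print(R0,p)
E
```

```text
time_s: 10.9
tool_pos: [0.6327, 0.1786, 0.2222]
tool_rot: [0.004, 1.0, 0.006, 0.013]
force: [-0.2, -0.7, -0.4]
width: 1.0
time_s: 11.32
tool_pos: [0.6343, 0.1846, 0.2186]
tool_rot: [0.002, 0.989, -0.145, 0.011]
force: [-0.1, -0.3, -0.1]
width: 0.998
key_grip [(array([324.9, 235.5]), 0.85, array([0.6439, 0.1803, 0.059 ]))]
key [(array([321.5, 230.7]), 0.8, array([0.6416, 0.1804, 0.034 ]))]
trefoil_key_mid [(array([323.9, 285.8]), 0.82, array([0.6296, 0.1354, 0.059 ]))]
round_key_mid [(array([319.1, 329.8]), 0.68, array([0.6128, 0.0945, 0.059 ]))]
key_block [(array([320.9, 269.1]), 0.61, array([0.6282, 0.1337, 0.    ]))]
[[ 0.9572 -0.2886  0.0223]
 [-0.2885 -0.9574 -0.0074]
 [ 0.0235  0.0007 -0.9997]] [0.6343 0.1844 0.2191]
```

View pics/w4.png

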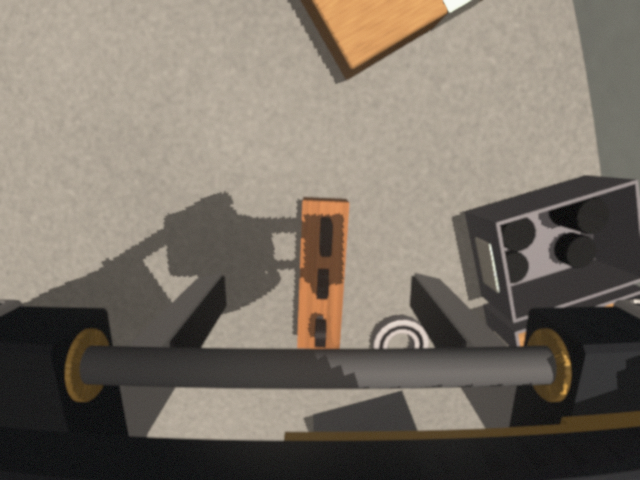

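The wrist view shows the rectangular key at (326,236), with the trefoil key at (324,286) and the round key at (319,330) below it. The block yaw is about -0.335. I descend partway and check again.

```bash
python3 -m creep '[{"tx":3,"ty":0,"tz":15,"twist":0.04},{"tx":3,"ty":1,"tz":25,"twist":0},{"tx":2,"ty":0,"tz":25,"twist":0},{"tx":0,"ty":0,"tz":25,"twist":0},{"tx":0,"ty":0,"tz":10,"twist":0},{"tx":0,"ty":0,"tz":0,"twist":0}]' 0.6
python3 - <<'E'
from o import *
c=Cam('wrist');cv2.imwrite('pics/w5.png',c.img[120:420,160:480,::-1].repeat(2,0).repeat(2,1)[:600])
for q,z in(('key_grip',.059),('key',.034),('trefoil_key_mid',.059),('round_key_mid',.059),('key_block',0)):
    print(q,[(np.round(r['xy'],1),round(r['p'],2),c.at(r['xy'],z)) for r in ctrl.tip_of('wrist',q)[:2]])
R0,p,_=tool();print(R0,p); print(c.proj(p),c.proj(p+R0[:,2]*.06))
m=ctrl.regions_of('wrist','key')
print(m and cv2.minAreaRect(cv2.findNonZero(m[0]['region'].astype(np.uint8))))
E
```

```text
time_s: 12.12
tool_pos: [0.6454, 0.1798, 0.1187]
tool_rot: [0.001, 0.986, -0.164, 0.014]
force: [-0.2, 0.1, -0.1]
width: 0.62
key_grip [(array([311. , 266.8]), 0.65, array([0.6434, 0.1805, 0.059 ]))]
key [(array([308.1, 257.8]), 0.87, array([0.6415, 0.1803, 0.034 ]))]
trefoil_key_mid [(array([314.9, 332.7]), 0.88, array([0.631 , 0.1371, 0.059 ]))]
round_key_mid [(array([311.5, 396.7]), 0.9, array([0.6129, 0.0918, 0.059 ]))]
key_block [(array([311.4, 300.5]), 0.71, array([0.6292, 0.137 , 0.    ]))]
[[ 0.9453 -0.3246  0.0332]
 [-0.3246 -0.9458 -0.0049]
 [ 0.033  -0.0062 -0.9994]] [0.6466 0.1802 0.1223]
[319.2128 304.0262] [319.3264 266.5432]
((313.0, 268.5), (59.0, 18.0), 90.0)
```

View pics/w5.png

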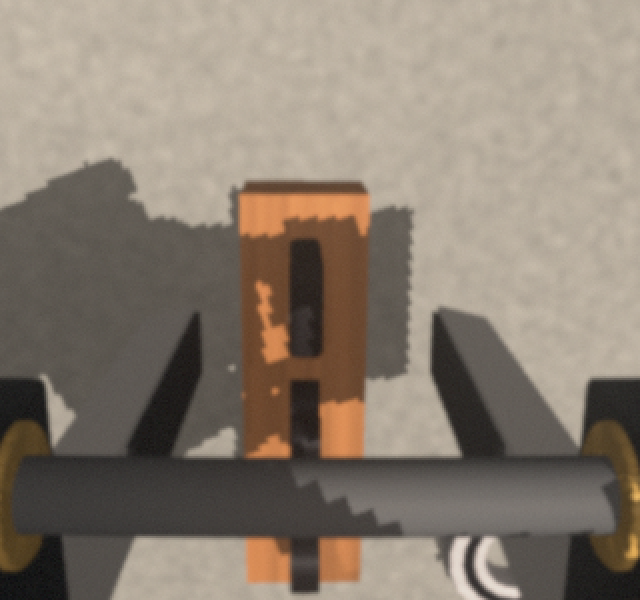

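The key bow is at full-image pixel (313,268), square to the jaws and about 3.5 mm to tool -x of the jaw axis. I correct that, descend and grip.

```bash
python3 -m creep '[{"tx":-2,"ty":1,"tz":12,"twist":0},{"tx":-1.5,"ty":0,"tz":16,"twist":0},{"tx":0,"ty":0,"tz":16,"twist":0},{"tx":0,"ty":0,"tz":12,"twist":0},{"tx":0,"ty":0,"tz":4,"twist":0},{"tx":0,"ty":0,"tz":0,"twist":0}]' 0.6
```

```text
time_s: 12.97
tool_pos: [0.6452, 0.1803, 0.0598]
tool_rot: [-0.001, 0.986, -0.164, 0.019]
force: [-0.1, 0.9, -0.5]
width: 0.6
```

```bash
python3 -m creep '[{"tx":0,"ty":0,"tz":3,"twist":0},{"tx":0,"ty":0,"tz":1,"twist":0},{"tx":0,"ty":0,"tz":0,"twist":0},{"tx":0,"ty":0,"tz":0,"twist":0},{"tx":0,"ty":0,"tz":0,"twist":0},{"tx":0,"ty":0,"tz":0,"twist":0},{"tx":0,"ty":0,"tz":0,"twist":0},{"tx":0,"ty":0,"tz":0,"twist":0}]' 0
python3 - <<'E'
from o import *
R0,p,s=tool();print(R0,p,s['force'],s['moment'],s['width']*94,s['qpos'])
E
```

```text
time_s: 13.63
tool_pos: [0.6447, 0.1813, 0.0576]
tool_rot: [-0.002, 0.986, -0.164, 0.018]
force: [-13.2, 4.9, 4.3]
width: 0.109
[[ 0.9453 -0.3243  0.0357]
 [-0.3244 -0.9459 -0.0025]
 [ 0.0346 -0.0092 -0.9994]] [0.6447 0.1813 0.0576] [-13.1946   4.8968   4.2843] [ 0.8486  2.7658 -0.0182] 10.238612664292063 [ 0.2234  0.7034  1.3152 -0.0117  1.0888  0.559 ]
```

```bash
python3 -m creep '[{"tx":0.2,"ty":0,"tz":-6,"twist":0},{"tx":0.3,"ty":0,"tz":-8,"twist":0},{"tx":0.3,"ty":0,"tz":-10,"twist":0},{"tx":0.3,"ty":0,"tz":-12,"twist":0},{"tx":0,"ty":0,"tz":-20,"twist":0},{"tx":0,"ty":0,"tz":-25,"twist":0},{"tx":0,"ty":0,"tz":-20,"twist":0},{"tx":0,"ty":0,"tz":0,"twist":0}]' 0
python3 - <<'E'
from o import *
R0,p,s=tool();print(R0,p,s['force'],s['moment'],s['width']*94,s['qpos'])
E
```

```text
time_s: 14.3
tool_pos: [0.6419, 0.1811, 0.1679]
tool_rot: [-0.002, 0.986, -0.164, 0.018]
force: [0.5, 0.2, -0.0]
width: 0.104
[[ 0.9452 -0.3243  0.0367]
 [-0.3245 -0.9459 -0.0023]
 [ 0.0355 -0.0097 -0.9993]] [0.6419 0.1811 0.1679] [ 0.5368  0.2425 -0.0319] [-0.0767 -0.0495 -0.003 ] 9.776586377781618 [ 0.2241  0.5837  1.2382 -0.0109  1.2845  0.5574]
```

```bash
python3 -m creep '[{"tx":5,"ty":18,"tz":0,"twist":0},{"tx":8,"ty":31,"tz":0,"twist":0},{"tx":8,"ty":31,"tz":0,"twist":0},{"tx":8,"ty":31,"tz":0,"twist":0},{"tx":8,"ty":31,"tz":0,"twist":0},{"tx":8,"ty":31,"tz":0,"twist":0},{"tx":8,"ty":31,"tz":0,"twist":0},{"tx":8,"ty":31,"tz":0,"twist":0},{"tx":5,"ty":18,"tz":0,"twist":0}]'
python3 -m creep '[{"tx":0,"ty":0,"tz":0,"twist":-0.12},{"tx":0,"ty":0,"tz":0,"twist":-0.12},{"tx":0,"ty":0,"tz":0,"twist":-0.12},{"tx":0,"ty":0,"tz":0,"twist":-0.12},{"tx":0,"ty":0,"tz":0,"twist":-0.12},{"tx":0,"ty":0,"tz":0,"twist":-0.12},{"tx":0,"ty":0,"tz":0,"twist":-0.12},{"tx":0,"ty":0,"tz":0,"twist":-0.12},{"tx":0,"ty":0,"tz":0,"twist":-0.12},{"tx":0,"ty":0,"tz":0,"twist":-0.12}]'
python3 -m creep '[{"tx":0,"ty":0,"tz":0,"twist":-0.12},{"tx":0,"ty":0,"tz":0,"twist":-0.12},{"tx":0,"ty":0,"tz":0,"twist":-0.12},{"tx":0,"ty":0,"tz":0,"twist":-0.12},{"tx":0,"ty":0,"tz":0,"twist":0}]'
python3 - <<'E'
from o import *
R0,p,s=tool();print(R0,p,s['force'],s['moment'],s['width']*94,s['qpos'],np.arctan2(R0[1,0],R0[0,0]))
E
```

```text
time_s: 15.05
tool_pos: [0.6223, -0.0871, 0.1718]
tool_rot: [-0.003, 0.987, -0.161, 0.023]
force: [0.7, -0.1, 0.5]
width: 0.106
time_s: 15.88
tool_pos: [0.6212, -0.0957, 0.1725]
tool_rot: [0.013, 0.897, 0.441, 0.021]
force: [0.1, -0.7, -1.0]
width: 0.103
time_s: 16.3
tool_pos: [0.6211, -0.0964, 0.1729]
tool_rot: [0.019, 0.758, 0.652, 0.017]
force: [-0.2, -0.2, -1.4]
width: 0.105
[[ 0.1501  0.9874  0.0507]
 [ 0.9887 -0.15   -0.006 ]
 [ 0.0017  0.051  -0.9987]] [ 0.6211 -0.0964  0.1729] [-0.187  -0.1562 -1.3673] [ 0.0668 -0.147  -0.0084] 9.828326491397952 [-0.2143  0.484   1.3776  0.0052  1.2291 -1.636 ] 1.420149622338984
```

```bash
python3 -m creep '[{"tx":0,"ty":0,"tz":0,"twist":-0.07},{"tx":0,"ty":0,"tz":0,"twist":-0.06},{"tx":4,"ty":-2,"tz":8,"twist":0},{"tx":3.5,"ty":-2,"tz":10,"twist":0},{"tx":0,"ty":0,"tz":10,"twist":0},{"tx":0,"ty":0,"tz":8,"twist":0},{"tx":0,"ty":0,"tz":0,"twist":0},{"tx":0,"ty":0,"tz":0,"twist":0}]' 0
python3 - <<'E'
from o import *
R0,p,s=tool();print(R0,p,s['qpos'],np.arctan2(R0[1,0],R0[0,0]))
ims=[]
for n in('scene','side','wrist'):
    c=Cam(n)
    for q in('keyway','key_front','key','key_grip'):
        print(n,q,[(np.round(r['xy'],1),round(r['p'],2),c.at(r['xy'],.0735)) for r in ctrl.tip_of(n,q)[:1]])
    u,v=(c.proj([.6215,-.089,.0935])+.5).astype(int)
    if n!='wrist': ims.append(cv2.resize(c.img[v-35:v+35,u-45:u+45],(400,311),interpolation=cv2.INTER_CUBIC)); print(n,u-45,v-35)
    else: ims.append(cv2.resize(c.img[200:480,140:500],(400,311)))
cv2.imwrite('pics/k6.png',np.hstack(ims[:2])[:,:,::-1])
E
```

```text
time_s: 16.97
tool_pos: [0.6182, -0.0883, 0.1316]
tool_rot: [0.019, 0.722, 0.692, 0.016]
force: [-0.6, -0.6, -1.1]
width: 0.106
[[ 0.0422  0.9979  0.0497]
 [ 0.9991 -0.042  -0.0062]
 [-0.0041  0.0499 -0.9987]] [ 0.6182 -0.0883  0.1316] [-0.2022  0.5159  1.4307  0.0043  1.1451 -1.7326] 1.5285623361555265
scene keyway [(array([269. , 237.4]), 0.62, array([ 0.6149, -0.0929,  0.0735]))]
scene key_front [(array([270.9, 241.9]), 0.68, array([ 0.6234, -0.0888,  0.0735]))]
scene key [(array([271.5, 225.9]), 0.78, array([ 0.5915, -0.0927,  0.0735]))]
scene key_grip [(array([267.5, 215.5]), 0.67, array([ 0.5705, -0.1019,  0.0735]))]
scene 225 197
side keyway [(array([333.4, 269.8]), 0.6, array([ 0.622 , -0.0845,  0.0735]))]
side key_front [(array([335.1, 272.6]), 0.87, array([ 0.6223, -0.0917,  0.0735]))]
side key [(array([336.8, 256.3]), 0.68, array([ 0.64  , -0.0557,  0.0735]))]
side key_grip [(array([299.2, 217.1]), 0.75, array([0.6118, 0.0679, 0.0735]))]
side 289 229
wrist keyway [(array([318.5, 265. ]), 0.85, array([ 0.6218, -0.0876,  0.0735]))]
wrist key_front [(array([318.3, 305.9]), 0.58, array([ 0.6497, -0.0889,  0.0735]))]
wrist key [(array([317.5, 288.8]), 0.65, array([ 0.6378, -0.0889,  0.0735]))]
wrist key_grip [(array([316.7, 304.1]), 0.95, array([ 0.6484, -0.0898,  0.0735]))]
```

View pics/k6.png

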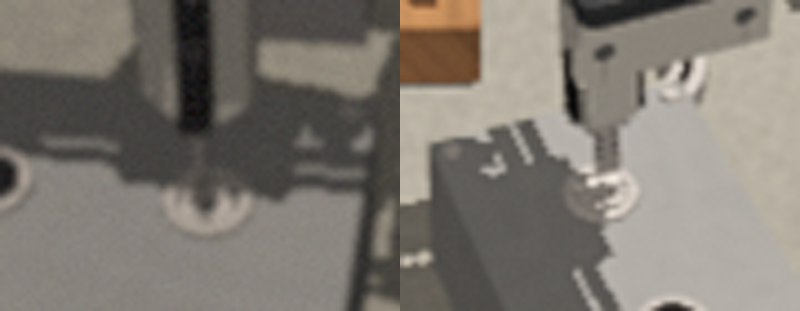

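The two views show the blade just above the bezel: scene crop tip about (204,180) against switch (208,195), side crop tip about (607,178) against (603,193). The alignment is close, so I check it numerically.

Run:
```python
from o import *
R0,p,s=tool();C={n:Cam(n) for n in('scene','side','wrist')}
T={}
for n in C:
    for q in('key','keyway','key_front','key_grip'):
        r=ctrl.tip_of(n,q); T[n,q]=r[0]['xy'] if r else None
print('key',tri([(C[n],T[n,'key']) for n in C])); print('key no wrist',tri([(C[n],T[n,'key']) for n in('scene','side')]))
print('front',tri([(C['scene'],T['scene','key_front']),(C['side'],T['side','key_front']),(C['wrist'],T['wrist','keyway'])]))
kz=-R0[:,2]
for k in(-.0014,.0236,.0496): 
    P=p+R0[:,2]*k; print(k,P,[C[n].proj(P) for n in C])
# blade in crops
sc=90/400
print('blade tip scene px',225+204*sc,197+180*sc,'side',289+207*sc,229+178*sc)
print(tri([(C['scene'],np.array([225+204*sc,197+180*sc])),(C['side'],np.array([289+207*sc,229+178*sc]))]))
```

```text
key (array([ 0.6208, -0.0881,  0.1116]), [array([ 0.2, -1.1]), array([0.8, 1. ]), array([2.8, 0.4])])
key no wrist (array([ 0.6212, -0.0871,  0.1113]), [array([ 0.9, -0.8]), array([0.8, 0.6])])
front (array([ 0.6225, -0.0898,  0.0715]), [array([ 1.5, -0.8]), array([1.3, 0.4]), array([-1.2, -1.1])])
-0.0014 [ 0.6183 -0.0884  0.1338] [array([269.7126, 210.1663]), array([333.2709, 247.0044]), array([316.0753, 300.799 ])]
0.0236 [ 0.6196 -0.0886  0.1089] [array([270.3204, 223.2592]), array([333.5697, 257.4516]), array([316.2911, 283.2614])]
0.0496 [ 0.6209 -0.0887  0.0829] [array([270.9282, 236.2836]), array([333.8683, 267.9073]), array([316.4664, 269.029 ])]
blade tip scene px 270.9 237.5 side 335.575 269.05
(array([ 0.6228, -0.0895,  0.0811]), [array([-0.6,  0.5]), array([-0.5, -0.4])])
```

```bash
python3 -m creep '[{"tx":0,"ty":-0.2,"tz":3,"twist":-0.03},{"tx":0,"ty":-0.2,"tz":3,"twist":0},{"tx":0,"ty":-0.2,"tz":3,"twist":0},{"tx":0,"ty":-0.1,"tz":2,"twist":0},{"tx":0,"ty":0,"tz":1.5,"twist":0}]'
python3 -m creep '[{"tx":0,"ty":0,"tz":1.5,"twist":0},{"tx":0,"ty":0,"tz":1,"twist":0}]'
```

```text
time_s: 18.88
tool_pos: [0.6181, -0.0885, 0.1197]
tool_rot: [0.02, 0.711, 0.703, 0.016]
force: [-5.8, 1.0, 1.6]
width: 0.107
time_s: 19.05
tool_pos: [0.6174, -0.0885, 0.1163]
tool_rot: [0.019, 0.711, 0.702, 0.015]
force: [-2.7, 0.1, -0.0]
width: 0.107
```

```bash
python3 -m creep '[{"tx":0,"ty":0,"tz":1,"twist":0},{"tx":0,"ty":0,"tz":1,"twist":0}]'
python3 -m creep '[{"tx":0,"ty":0,"tz":0.7,"twist":0},{"tx":0,"ty":0,"tz":0.7,"twist":0}]'
python3 -m creep '[{"tx":0,"ty":0,"tz":0.6,"twist":0.06},{"tx":0,"ty":0,"tz":0.6,"twist":0.06},{"tx":0,"ty":0,"tz":0.6,"twist":0.06}]'
```

```text
time_s: 19.22
tool_pos: [0.6174, -0.0886, 0.1139]
tool_rot: [0.019, 0.712, 0.702, 0.015]
force: [-1.8, 0.3, 2.1]
width: 0.104
time_s: 19.38
tool_pos: [0.6175, -0.0885, 0.1126]
tool_rot: [0.019, 0.712, 0.702, 0.015]
force: [-4.4, -0.4, 3.2]
width: 0.106
time_s: 19.63
tool_pos: [0.6176, -0.0879, 0.1107]
tool_rot: [0.017, 0.773, 0.634, 0.017]
force: [-2.0, 1.5, 1.8]
width: 0.107
```

```bash
python3 -m creep '[{"tx":0,"ty":0,"tz":0.6,"twist":0.06},{"tx":0,"ty":0,"tz":0.6,"twist":0.06},{"tx":0,"ty":0,"tz":0.6,"twist":0.06}]'
python3 -m creep '[{"tx":0,"ty":0,"tz":0.6,"twist":0.06},{"tx":0,"ty":0,"tz":0.6,"twist":0.06},{"tx":0,"ty":0,"tz":0.6,"twist":0.06}]'
```

```text
time_s: 19.88
tool_pos: [0.6178, -0.0875, 0.109]
tool_rot: [0.015, 0.83, 0.558, 0.019]
force: [-3.5, 1.6, 1.8]
width: 0.107
time_s: 20.13
tool_pos: [0.6181, -0.0873, 0.1076]
tool_rot: [0.014, 0.879, 0.477, 0.02]
force: [-3.2, 1.5, 3.8]
width: 0.104
```

```bash
python3 -m creep '[{"tx":0,"ty":0,"tz":0.7,"twist":0},{"tx":0,"ty":0,"tz":0.7,"twist":0},{"tx":0,"ty":0,"tz":0.7,"twist":0}]'
python3 -m creep '[{"tx":0,"ty":0,"tz":0.7,"twist":-0.07},{"tx":0,"ty":0,"tz":0.6,"twist":-0.07},{"tx":0,"ty":0,"tz":0.6,"twist":-0.07},{"tx":0,"ty":0,"tz":0.6,"twist":-0.07}]'
python3 - <<'E'
from o import *
R0,p,s=tool();print(p,s['force'],s['moment'],s['qpos'],np.arctan2(R0[1,0],R0[0,0]),R0[:,2])
cs=[(Cam(n),ctrl.tip_of(n,'key')) for n in('scene','side')]
print(tri([(c,r[0]['xy']) for c,r in cs if r]))
E
```

```text
time_s: 20.38
tool_pos: [0.6183, -0.0873, 0.106]
tool_rot: [0.014, 0.878, 0.477, 0.02]
force: [-5.7, 0.4, 7.3]
width: 0.104
time_s: 20.72
tool_pos: [0.6182, -0.0878, 0.1056]
tool_rot: [0.017, 0.798, 0.602, 0.018]
force: [-7.6, -0.9, 9.3]
width: 0.103
[ 0.6182 -0.0878  0.1056] [-7.5915 -0.9239  9.3485] [-0.1276  1.4941 -0.0038] [-0.2015  0.5451  1.4513  0.0049  1.096  -1.4953] 1.2917996780760075 [ 0.049  -0.0056 -0.9988]
(array([ 0.6191, -0.0833,  0.079 ]), [array([ 0.9, -0.8]), array([0.8, 0.6])])
```

```bash
python3 -m creep '[{"tx":0,"ty":0,"tz":-0.2,"twist":-0.08},{"tx":0,"ty":0,"tz":0.2,"twist":-0.08},{"tx":0,"ty":0,"tz":0.3,"twist":-0.08}]'
python3 -m creep '[{"tx":0,"ty":0,"tz":0.3,"twist":-0.07},{"tx":0,"ty":0,"tz":0.3,"twist":-0.07},{"tx":0,"ty":0,"tz":0.3,"twist":-0.07}]'
```

```text
time_s: 21.17
tool_pos: [0.6179, -0.0884, 0.1056]
tool_rot: [0.019, 0.718, 0.696, 0.015]
force: [-4.6, 0.3, 4.4]
width: 0.104
time_s: 21.42
tool_pos: [0.6179, -0.0887, 0.1053]
tool_rot: [0.021, 0.634, 0.773, 0.013]
force: [-4.4, -0.6, 4.3]
width: 0.104
```

Force 4.4 N, yaw 1.77. I keep turning anticlockwise.

```bash
python3 -m creep '[{"tx":0,"ty":0,"tz":0.3,"twist":-0.06},{"tx":0,"ty":0,"tz":0.3,"twist":-0.06},{"tx":0,"ty":0,"tz":0.3,"twist":-0.06}]'
python3 -m creep '[{"tx":0,"ty":0,"tz":0.4,"twist":-0.06},{"tx":0,"ty":0,"tz":0.4,"twist":-0.06},{"tx":0,"ty":0,"tz":0.4,"twist":-0.06}]'
```

```text
time_s: 21.67
tool_pos: [0.618, -0.0889, 0.1045]
tool_rot: [0.022, 0.556, 0.831, 0.011]
force: [-3.2, 0.0, 3.1]
width: 0.105
time_s: 21.92
tool_pos: [0.6182, -0.0892, 0.1034]
tool_rot: [0.024, 0.473, 0.881, 0.009]
force: [-3.8, -0.4, 3.5]
width: 0.105
```

```bash
python3 -m creep '[{"tx":0,"ty":0,"tz":0.7,"twist":0},{"tx":0,"ty":0,"tz":0.7,"twist":0},{"tx":0,"ty":0,"tz":0.7,"twist":0},{"tx":0,"ty":0,"tz":0.7,"twist":0}]'
python3 -m creep '[{"tx":0,"ty":0,"tz":0.7,"twist":0},{"tx":0,"ty":0,"tz":0.7,"twist":0},{"tx":0,"ty":0,"tz":0.7,"twist":0},{"tx":0,"ty":0,"tz":0.7,"twist":0}]'
```

```text
time_s: 22.25
tool_pos: [0.6184, -0.0892, 0.1006]
tool_rot: [0.024, 0.472, 0.881, 0.009]
force: [-4.0, 0.6, 4.0]
width: 0.105
time_s: 22.58
tool_pos: [0.6185, -0.0891, 0.0975]
tool_rot: [0.024, 0.473, 0.881, 0.009]
force: [-3.9, -0.2, 3.2]
width: 0.103
```

```bash
python3 -m creep '[{"tx":0,"ty":0,"tz":0.8,"twist":0},{"tx":0,"ty":0,"tz":0.8,"twist":0},{"tx":0,"ty":0,"tz":0.8,"twist":0}]'
python3 -m creep '[{"tx":0,"ty":0,"tz":0.8,"twist":0},{"tx":0,"ty":0,"tz":0.8,"twist":0},{"tx":0,"ty":0,"tz":0.8,"twist":0}]'
```

```text
time_s: 22.83
tool_pos: [0.6187, -0.0892, 0.0967]
tool_rot: [0.024, 0.473, 0.881, 0.009]
force: [-10.0, 1.5, 14.4]
width: 0.102
time_s: 23.08
tool_pos: [0.6187, -0.0892, 0.0967]
tool_rot: [0.024, 0.473, 0.881, 0.009]
force: [-9.0, 0.4, 12.5]
width: 0.103
```

Run:
```python
from o import *
R0,p,s=tool();print(p,s['force'],s['qpos'][5],np.arctan2(R0[1,0],R0[0,0]),R0[:,2])
C=[Cam(n) for n in('scene','side')];ims=[]
for q in('key','key_grip','key_front','keyway'):
    rs=[(c,ctrl.tip_of(c.name,q)) for c in C]
    print(q,[[(np.round(k['xy'],1),round(k['p'],2)) for k in r[:1]] for c,r in rs],tri([(c,r[0]['xy']) for c,r in rs if r]) if all(r for c,r in rs) else '')
for c in C:
    print(c.name,[np.round(c.proj(P),1) for P in((.622,-.089,.0735),(.622,-.089,.0985))])
    u,v=(c.proj([.6215,-.089,.0935])+.5).astype(int)
    ims.append(cv2.resize(c.img[v-35:v+35,u-45:u+45],(400,311),interpolation=cv2.INTER_CUBIC)); print(u-45,v-35)
cv2.imwrite('pics/k9.png',np.hstack(ims)[:,:,::-1])
```

```text
[ 0.6187 -0.0892  0.0967] [-9.0221  0.4238 12.5209] -2.360405538630708 2.1552441842572794 [ 0.0507 -0.0073 -0.9987]
key [[(array([271.2, 240. ]), 0.55)], [(array([335.5, 284. ]), 0.67)]] (array([ 0.6146, -0.0967,  0.0595]), [array([-4.2,  3.4]), array([-3.7, -2.8])])
key_grip [[(array([273.5, 230.2]), 0.58)], [(array([335.3, 260.5]), 0.58)]] (array([ 0.6235, -0.0849,  0.0978]), [array([-0.7,  0.6]), array([-0.6, -0.5])])
key_front [[(array([268.7, 242.4]), 0.67)], [(array([333.7, 272.4]), 0.83)]] (array([ 0.6216, -0.091 ,  0.0719]), [array([ 1. , -0.8]), array([0.9, 0.6])])
keyway [[(array([270.9, 240.6]), 0.61)], [(array([333.2, 270.8]), 0.51)]] (array([ 0.6209, -0.0884,  0.0745]), [array([ 0.5, -0.4]), array([0.4, 0.3])])
scene [array([270.9, 241.2]), array([270.1, 229.5])]
225 197
side [array([334.4, 271.6]), array([334.8, 261.5])]
289 229
```

View pics/k9.png

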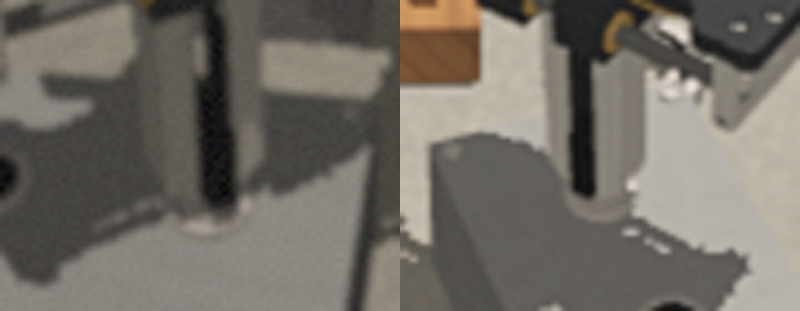

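The key is home: bow at about z 0.098, shoulder on the bezel at crop (215,205), hard stop felt with 12 N. Now I turn it clockwise.

```bash
python3 -m creep '[{"tx":0,"ty":0,"tz":0.3,"twist":0.1},{"tx":0,"ty":0,"tz":0.3,"twist":0.1},{"tx":0,"ty":0,"tz":0.3,"twist":0.1},{"tx":0,"ty":0,"tz":0.3,"twist":0.1},{"tx":0,"ty":0,"tz":0.3,"twist":0.1},{"tx":0,"ty":0,"tz":0.3,"twist":0.1}]'
python3 -m creep '[{"tx":0,"ty":0,"tz":0.3,"twist":0.1},{"tx":0,"ty":0,"tz":0.3,"twist":0.1},{"tx":0,"ty":0,"tz":0.3,"twist":0.1},{"tx":0,"ty":0,"tz":0.3,"twist":0.1},{"tx":0,"ty":0,"tz":0.3,"twist":0.1},{"tx":0,"ty":0,"tz":0.3,"twist":0.1}]'
python3 -c "
from o import *
R0,p,s=tool();print(p,s['force'],s['moment'],s['qpos'][5],np.arctan2(R0[1,0],R0[0,0]),R0[:,2])"
```

```text
time_s: 24.08
tool_pos: [0.6185, -0.0881, 0.0968]
tool_rot: [0.02, 0.72, 0.694, 0.016]
force: [-5.8, 2.5, 7.0]
width: 0.104
time_s: 24.58
tool_pos: [0.6188, -0.0874, 0.0969]
tool_rot: [0.014, 0.899, 0.436, 0.022]
force: [-6.3, 1.4, 6.5]
width: 0.105
[ 0.6188 -0.0874  0.0969] [-6.305   1.3865  6.488 ] [0.2931 0.9896 0.092 ] -1.1060798056585937 0.9036163255187982 [ 0.0513 -0.0058 -0.9987]
```

```bash
python3 -m creep '[{"tx":0,"ty":0,"tz":0.3,"twist":0.1},{"tx":0,"ty":0,"tz":0.3,"twist":0.1},{"tx":0,"ty":0,"tz":0.3,"twist":0.1},{"tx":0,"ty":0,"tz":0.3,"twist":0.1},{"tx":0,"ty":0,"tz":0.3,"twist":0.1},{"tx":0,"ty":0,"tz":0.3,"twist":0.1}]'
python3 -m creep '[{"tx":0,"ty":0,"tz":0.3,"twist":0.1},{"tx":0,"ty":0,"tz":0.3,"twist":0.1},{"tx":0,"ty":0,"tz":0.3,"twist":0.1}]'
python3 -c "
from o import *
R0,p,s=tool();print(p,s['force'],s['moment'],s['qpos'][5],np.arctan2(R0[1,0],R0[0,0]),R0[:,2])"
```

```text
time_s: 25.08
tool_pos: [0.6195, -0.087, 0.0968]
tool_rot: [0.007, 0.99, 0.136, 0.026]
force: [-4.6, 1.5, 6.7]
width: 0.108
time_s: 25.33
tool_pos: [0.6199, -0.0869, 0.0968]
tool_rot: [0.003, 0.999, -0.021, 0.027]
force: [-4.7, 0.9, 6.0]
width: 0.103
[ 0.6199 -0.0869  0.0968] [-4.6978  0.9372  6.0352] [0.1415 1.0723 0.1075] -0.1596245244158383 -0.04144250459262228 [ 0.0545 -0.0072 -0.9985]
```

```bash
python3 -m creep '[{"tx":0,"ty":0,"tz":0.3,"twist":0.08},{"tx":0,"ty":0,"tz":0.3,"twist":0.08},{"tx":0,"ty":0,"tz":0.3,"twist":0.08}]'
S='from o import *
R0,p,s=tool();print(p,s["force"],s["moment"],s["qpos"][5],np.arctan2(R0[1,0],R0[0,0]),R0[:,2])'
python3 -c "$S"
python3 -m creep '[{"tx":0,"ty":0,"tz":0.3,"twist":0.06},{"tx":0,"ty":0,"tz":0.3,"twist":0.06}]'
python3 -c "$S"
```

```text
time_s: 25.58
tool_pos: [0.6203, -0.0868, 0.0969]
tool_rot: [-0.0, 0.989, -0.147, 0.028]
force: [-5.5, -0.0, 5.9]
width: 0.107
[ 0.6203 -0.0868  0.0969] [-5.507  -0.0282  5.9138] [0.0413 1.1871 0.172 ] 0.09429909077670692 -0.29512889557528726 [ 0.0555 -0.0078 -0.9984]
time_s: 25.75
tool_pos: [0.6206, -0.0869, 0.0968]
tool_rot: [-0.002, 0.977, -0.209, 0.028]
force: [-4.0, 0.4, 6.0]
width: 0.105
[ 0.6206 -0.0869  0.0968] [-3.9907  0.3947  5.9886] [0.1387 1.1304 0.2645] 0.22183373712988513 -0.42246730067246874 [ 0.0561 -0.0084 -0.9984]
```

```bash
python3 -m creep '[{"tx":0,"ty":0,"tz":0.3,"twist":0.05},{"tx":0,"ty":0,"tz":0.4,"twist":0.05}]'
python3 - <<'E'
from o import *
R0,p,s=tool();print(p,s["force"],s["moment"],s["qpos"][5],np.arctan2(R0[1,0],R0[0,0]),R0[:,2])
C=[Cam(n) for n in('scene','side')];ims=[]
for q in('key_grip','bin_mid'):
    rs=[(c,ctrl.tip_of(c.name,q)) for c in C]
    if all(r for c,r in rs): print(q,tri([(c,r[0]['xy']) for c,r in rs]))
for c in C:
    for P,h in(((.6215,-.089,.0935),30),((.445,-.098,.03),50)):
        u,v=(c.proj(P)+.5).astype(int); ims.append(cv2.resize(c.img[max(v-h,0):v+h,max(u-h,0):u+h],(290,290),interpolation=cv2.INTER_CUBIC))
cv2.imwrite('pics/f.png',np.vstack([np.hstack(ims[:2]),np.hstack(ims[2:])])[:,:,::-1])
print(tool()[2]['moment'])
E
```

```text
time_s: 25.92
tool_pos: [0.6208, -0.087, 0.0968]
tool_rot: [-0.003, 0.965, -0.261, 0.029]
force: [-5.6, 1.5, 8.2]
width: 0.105
[ 0.6208 -0.087   0.0968] [-5.5538  1.5014  8.2147] [0.4792 1.4133 0.2598] 0.32752556156362544 -0.5278809927393916 [ 0.0568 -0.009  -0.9983]
key_grip (array([ 0.6276, -0.0863,  0.1015]), [array([ 0.9, -0.8]), array([0.8, 0.6])])
bin_mid (array([ 0.4479, -0.0994,  0.0245]), [array([-0.4,  0.3]), array([-0.4, -0.3])])
[0.4459 1.2812 0.2146]
```

View pics/f.png

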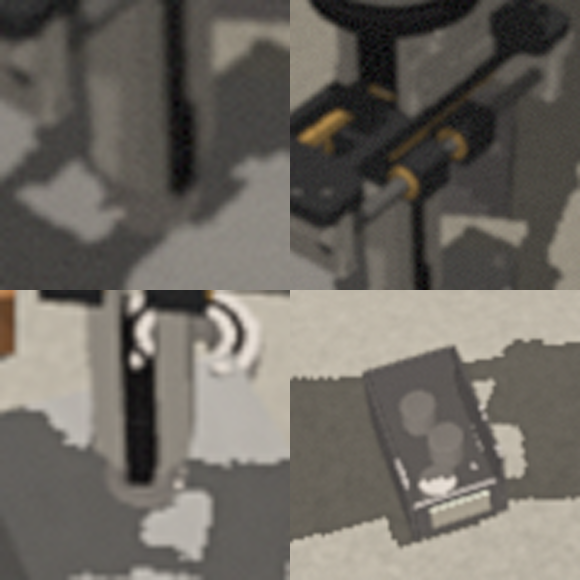

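The final views show the bin upright with its three rollers, and the key still gripped with its shoulder down on the switch. I check that the torque holds before handing in.

Run:
```python
from o import *
for i in range(8):
    c=Cam('wrist')
    if i%3==1:
        R0,p,s=tool();print(s['time_s'],p,s["force"],s["moment"],np.arctan2(R0[1,0],R0[0,0]))
print([(r['p'],c.at(r['xy'],.0985)) for r in ctrl.tip_of('wrist','key_grip')])
```

```text
26.3167 [ 0.6208 -0.0867  0.0969] [-5.1422  1.8391  7.4999] [0.3694 1.3471 0.2238] -0.5251650120915426
26.4667 [ 0.6208 -0.0867  0.0969] [-5.5778  1.9876  7.9723] [0.3898 1.3369 0.1642] -0.5251627076651904
26.6167 [ 0.6208 -0.0867  0.0968] [-4.9143  2.5209  8.037 ] [0.3775 1.2487 0.2034] -0.5251498280699883
[(0.55, array([ 0.6204, -0.0881,  0.0985]))]
```

```bash
python3 -c "
from rig import ctrl
print(ctrl.hand_in()); s=ctrl.get_state(); print(s['time_s'],s['tool_pos'],s['moment'],s['width'])"
```

```text
the job is handed in; nothing more can be done
None
the job is handed in; nothing more can be done
```

I handed the job in at about 26.7 s of the 72 s allowed; the rig reported no verdict. The bin is on the bench, and the rectangular key is home and turned to its stop, still gripped.

- **Bin:** I lifted it off the key switch and set it upright in front of the control box. The last picture shows all three rollers in it, with the bin's middle measured at about 25 mm up.
- **Key going in:** It passed the upper tumbler turning clockwise and the lower one turning anticlockwise, pressing mostly at 2–5 N with one moment at 9 N. It then met a hard stop at the height expected for fully home, before I turned it clockwise.
- **Key turned:** The hand turned about 2.1 rad past the rest position. The torque rose to about 0.26 Nm and then held around 0.16–0.22 Nm, which is above the most the spring and tumblers take (0.15 Nm), so I judge the plug is at its stop. I could not read the plug angle directly.
- **Disagreement:** The last scene and side estimate put the bow at (0.628, -0.086, 0.1015), about 6 mm off the axis. The wrist camera gave (0.620, -0.088), and the arm height had not changed since the key went home, so I took the first as detector noise.
- **Tool tilt:** The tool drifted to about 0.057 rad from vertical, which the moves could not correct. The limit on the key is 0.12 rad.
- **Left alone:** I kept clear of the other two keys, the bearing and the emergency stop, but did not measure them again at the end.

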